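# Seat a glass drying column in its V bracket and secure it

### The job

Mount the glass drying column with the orange beads in the V bracket: stand it on the worktop in front of the white V and push it gently home until it bears evenly on both V faces, with no side force left, keeping it pressed there at some 8 N for a second before letting go. Then swing the retaining arm by its red knob across the column to its stop and leave it shut. It is glass: never press it against the bracket with more than 20 N, keep it upright, and leave the other things where they are.

Things in the scene. Friction and masses are not known exactly. Their poses are not given: they have to be found in the camera images.
- column: Glass drying column, closed, round, upright, 178 mm tall, 0.25-0.45 kg. Origin: centre of its underside; z up its axis; yaw means nothing. From below: smooth black foot cap 46 mm across (to 20 mm high; friction 0.15), glass tube 40 mm across with orange beads (to 146), black top cap 44 mm across (146 to 168; grip here from above), white hose barb 11 mm thick (to 178). Grip 35 N: it swings if less.
- bracket: Fixed grey bracket with a V jaw of aluminium with white faces. Origin: on the worktop at the middle of the range where the column's axis can come to rest; x points into the V (the pushing direction), y left, z up. The column stands on the bare worktop. Rods, foot, upright and lock screw lie behind the jaw: x = 48 to 170 mm, y within 42 mm, to 125 mm high. Mind the stool leg at its right rear.
- seat_mid (a point): 85 mm above the bracket's origin. The jaw slides on rods along x and is locked firmly at an unmeasured setting d, anywhere from -12 to +12 mm: feel or look for it. A column bearing on both V faces has its axis at x = d, y = 0. Rigid upright faces of slippery plastic (friction 0.1), 45 degrees either side of x, mouth 70 mm wide, 45 to 125 mm high. Held off centre, it bears on one face only.
- pin_mid (a point): Where the upright hinge pin of the retaining arm stands if d = 0: at (-18, -56, 91) mm in the bracket's frame; the real pin is at (-18 + d, -56). Arm: flat bar, 84 to 98 mm high, 10 mm thick, running 18 mm in front of the pin. Shut, its red upright knob (16 mm across, 105 to 150 mm high) is at (-36 + d, +36) and a sprung slippery pad halfway on the bar bears on the column.
- gate (a joint): Angle of the retaining arm, rad: 0 = shut on its stop, the bar pointing along the bracket's +y across the front of the column; grows as it opens, turning counter-clockwise from above about the pin (pi/2: bar along the bracket's -x). Starts open, 1.15 to 1.4. It stays where it is left: hinge friction 0.5 N m, 5.5 N at the knob; from about 0.12 rad the pad adds up to 4 N more.
- beaker: Glass beaker, 70 mm in diameter, 90 mm tall, standing on the worktop; origin at the centre of its underside. To be left alone.
- jar: White powder jar with a white lid, 58 mm in diameter, 87 mm tall, standing on the worktop; origin at the centre of its underside. To be left alone.
- dropper: Small amber bottle with a black cap, 34 mm in diameter, 82 mm tall, beside the bracket; origin at the centre of its underside. To be left alone.

How it is judged (in metres and radians):
On the way, in this order (a step that is already met when the one before it is completed fails the run):
1. with the arm still open, the column stands upright on the worktop and is pressed against both V faces at once, at least 1.2 N on each, for 0.4 s (contact force between column and jaw_c0 above 1.2 N and contact force between column and jaw_c1 above 1.2 N and value of joint gate above 0.9 rad and height (world z) of column below 0.004 m and angle between column's own z axis and vertical below 0.05 rad), for 0.4 s.
2. the retaining arm is shut to its stop (value of joint gate below 0.04 rad), for 0.2 s.
At the end, for the whole second after the job is handed in: The arm is shut to within 0.04 rad of its stop; the column stands upright (within 2 degrees) on the worktop, at rest, centred in the V within 2 mm and bearing on both faces (0.3 N or more on each) (value of joint gate below 0.04 rad and y of column in the frame of bracket between -0.002 and 0.002 m and x of column in the frame of bracket between -0.015 and 0.015 m and contact force between column and jaw_c0 above 0.3 N and contact force between column and jaw_c1 above 0.3 N and height (world z) of column below 0.003 m and angle between column's own z axis and vertical below 0.035 rad and linear speed of column below 0.01 m/s); the robot touches nothing.
It fails at once if the column is pressed against the bracket, its jaw or its arm with more than 20 N (contact force between column and bracket above 20 N).
It fails at once if the column is tipped by more than 15 degrees (angle between column's own z axis and vertical above 0.26 rad).
It fails at once if the beaker, the jar or the amber bottle is moved by more than 15 mm (distance of any of beaker, jar, dropper from where it was at the start of the episode above 0.015 m).
It also fails if it takes over 72 s, if anything falls off the work surface, if the arm or the gripper's body presses on something with over 40 N, if the wrist force passes 120 N, or if a joint passes its speed limit or range.

### The arm

A 6-joint arm with a two-finger parallel gripper is mounted at the origin on a cart in front of the work surface, level with it; the furniture and walls round the work are solid. World frame = base frame: x ahead of the robot, y to its left, z up, the work surface at z = 0. Lengths are in mm, angles in rad, forces in N, time in s.
With the tool pointing down it reaches from about 350 to 775 mm from the base axis. Payload 7.3 kg.
Tool frame: the origin (TCP) lies on the centre line of the jaws, within the pads' length; the fingertips stand 22 mm ahead of it and the grasp point (between the pads) lies 3 mm ahead of it; z points along the fingers, y is the line along which they close (so a half turn about z gives the same grasp; the last joint's range is limited). The gripper opens to 92 mm and grips with 3 to 60 N. Pads are 19 mm wide; open, the fingers measure 130 mm over their backs; the gripper's body (75 mm by 190 mm) begins 47 mm behind the grasp point.
Start: joints at [0.985, 0.342, 1.524, -0, 1.275, -0.146], TCP at [223.511, 475.064, 248.741] pointing down, gripper open.
Joint ranges: [-2.53, 2.53], [-0.77, 2.02], [0.04, 2.7], [-1, 4.14], [0.28, 2.66], [-3.11, 3.11]. Speed limits (rad/s): [2.57, 2.57, 3.14, 3.14, 3.14, 3.14].

### API

Orientations are given as a unit quaternion [x, y, z, w].
In Python, from rig import status, viewer, robot gives the robot as it stands.
- The arm moves only by the shell command python3 -m creep 'ROWS' [OPENING] [FORCE]. ROWS is a JSON list of rows, 1 to 8 of them, each of 6 numbers: dx, dy, dz in mm, then a rotation vector rx, ry, rz in rad; each row shifts and turns the commanded pose from where the row before left it, along the tool's axes as they then stand; what a row does not reach is not made up. A row lasts 1/8 s, in which the tool goes at most 62.5 mm and 0.188 rad, less where a joint would pass 70% of its speed; a pose out of reach is approached as far as the arm can. OPENING is the opening from 0.0 (shut) to 1.0 (fully open), set as the command begins (- or left out keeps the last). The fingers move at their own pace and stop on an object; FORCE is the grip in N (left out, the last holds). Time passes only in rows, so rows that do not move let the fingers close. It prints the time, the measured TCP pose, the force, the opening and the grip force at its end.
- status.observe(): the state, without advancing time (a new reading comes with each control period).
- viewer.get_image(name): name is "scene" or "top"; returns the picture (384x512x3 uint8, red, green, blue); there is no depth.
- viewer.calibration(name): a dict with "vfov" (degrees; the focal length in pixels is half the picture's height over the tangent of half this angle, whatever the lens; pixels are square), "cx", "cy" (the principal point, pixels), "pose" (4x4, takes a point from camera to world coordinates). Camera axes: x right, y down, z forward; pixel columns grow to the right and rows downward; lengths in mm; the calibration is good to about 2 mm. A picture is of the moment at which its call begins. calibration takes no time and is no camera call.
- robot.finish_job(): hands the job in; it is judged then, once.
The state is a dict: "time": time; "joint_pos": joint angles; "dq": joint speeds; "tau": joint torques, N m; "tcp_pos": TCP position; "tcp_rot": TCP orientation; "wrist_force": force on the tool from outside, world axes, zero at the start; "ft_torque": the same for the moment, N m; "gripper_width": opening from 0.0 (shut) to 1.0 (fully open); "grip_force": force on a finger pad.
Only numpy, scipy, OpenCV 4.12 (cv2) and the standard library are available. Lean on these libraries where they do the work, as an engineer would, in place of code of your own. Each camera call takes 0.05 s, during which the arm holds its last target. There are 200 camera calls.

## Working session

There is one attempt and no reset: what is moved stays moved. The work goes in short steps, Python scripts to look and compute and a shell command to move; the robot and the scene stay as the last step left them, time stands still between calls to the robot, and variables do not carry over. Pictures are saved under pics/ and viewed, at most 10 in all, crops included, and the job is handed in when it is done.

```bash
mkdir -p pics; ls
python3 - <<'E'
from rig import status, viewer, robot
import cv2,json
for n in ("scene","top"):
    cv2.imwrite(f"pics/{n}0.png",viewer.get_image(n)[:,:,::-1]); print(n,viewer.calibration(n))
print(status.observe())
E
```

```text
pics
scene {'vfov': 51.99017586310452, 'cx': 248.7979132475236, 'cy': 193.13223179516717, 'pose': array([[ 6.23972610e-01, -6.07277023e-01,  4.91805651e-01,
         8.31648101e+01],
       [-7.81445103e-01, -4.85960640e-01,  3.91389585e-01,
        -3.04294924e+02],
       [ 1.31628711e-03, -6.28535499e-01, -7.77779785e-01,
         8.20366114e+02],
       [ 0.00000000e+00,  0.00000000e+00,  0.00000000e+00,
         1.00000000e+00]])}
top {'vfov': 52.485236893343014, 'cx': 248.92383634697282, 'cy': 192.89867364689493, 'pose': array([[ 6.17846207e-03, -9.83217991e-01,  1.82329947e-01,
         3.79144748e+02],
       [-9.99864666e-01, -8.85430659e-03, -1.38654547e-02,
         6.10033383e+01],
       [ 1.52471698e-02, -1.82219604e-01, -9.83139634e-01,
         1.08698435e+03],
       [ 0.00000000e+00,  0.00000000e+00,  0.00000000e+00,
         1.00000000e+00]])}
{'time': 0.1, 'joint_pos': array([ 9.84989419e-01,  3.42659077e-01,  1.52490617e+00, -1.60658780e-05,
        1.27540593e+00, -1.45999343e-01]), 'dq': array([ 0.00252075, -0.00278888, -0.00323339,  0.00216509,  0.0012105 ,
       -0.000854  ]), 'tau': array([ 1.68677190e-03, -4.32008529e+01, -2.44692868e+01,  7.18220067e-02,
        5.27566276e-02, -5.88615740e-05]), 'tcp_pos': array([223.32679115, 474.76840519, 248.11665911]), 'tcp_rot': array([ 2.18133384e-01,  9.75918722e-01, -6.46383488e-04, -2.39438526e-04]), 'wrist_force': array([0.09789381, 0.04359764, 1.19668259]), 'ft_torque': array([0.01316694, 0.02969672, 0.01779258]), 'grip_force': 0.0, 'gripper_width': 0.9999833306209489}
```

View pics/scene0.png

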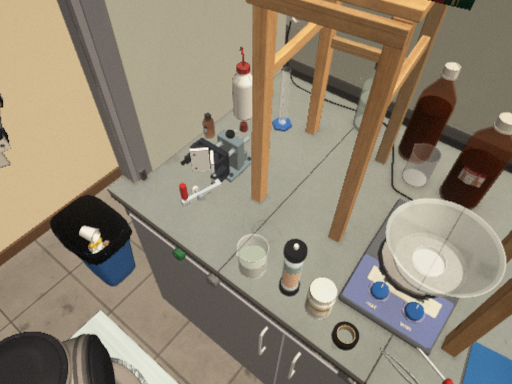

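View pics/top0.png

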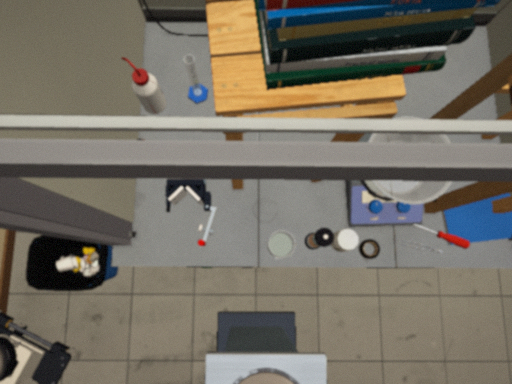

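The scene view shows the column at about (292,268), beaker (253,256), jar (322,297), V jaw (205,160) and red knob (183,190). The top view shows the V at (188,192), the knob at (201,243) and the column cap at (324,236). I'll enlarge these for measuring.

Run:
```python
import cv2,numpy as np
s=cv2.imread("pics/scene0.png");t=cv2.imread("pics/top0.png")
a=cv2.resize(t[165:265,150:260],None,fx=5,fy=5,interpolation=cv2.INTER_CUBIC)[:, :400*2]
b=cv2.resize(s[110:215,165:275],None,fx=5,fy=5,interpolation=cv2.INTER_CUBIC)
c=cv2.resize(t[210:270,255:385],None,fx=6,fy=6,interpolation=cv2.INTER_CUBIC)
for n,i in (("a",a),("b",b),("c",c)): cv2.imwrite(f"pics/{n}1.png",i); print(i.shape)
```

```text
(500, 550, 3)
(525, 550, 3)
(360, 780, 3)
```

View pics/a1.png

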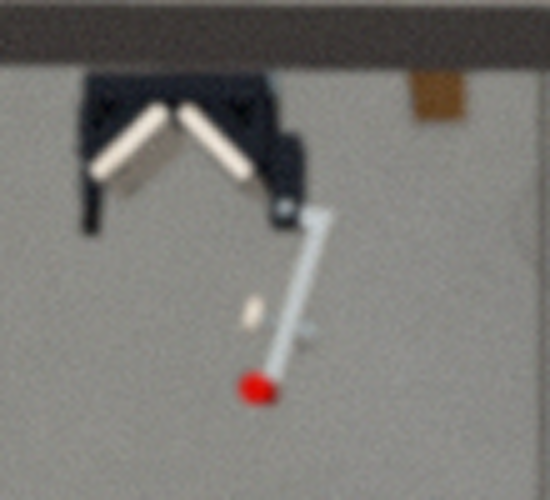

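View pics/b1.png

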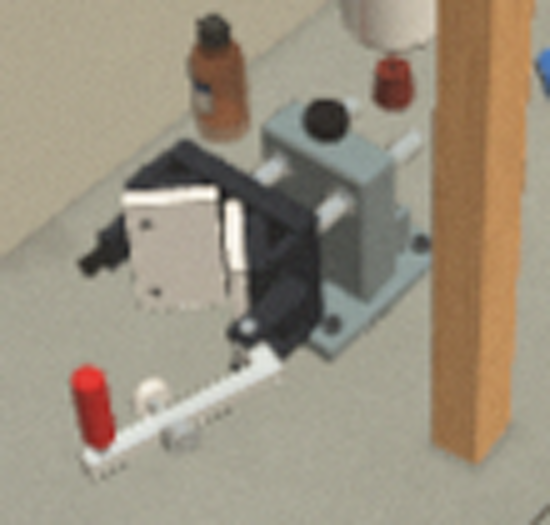

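View pics/c1.png

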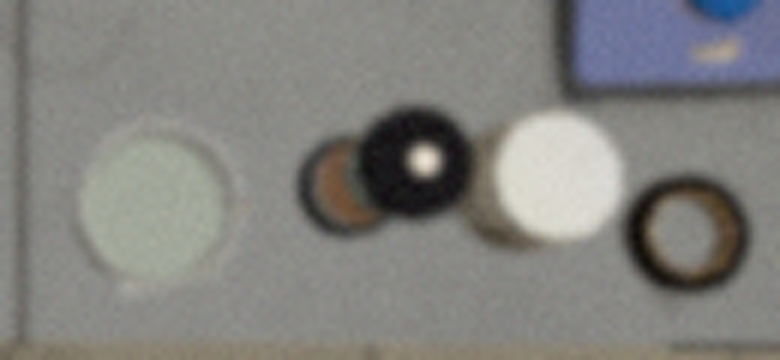

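Crop a: the white V strips meet near (172,105), with mouth ends at (95,175) and (248,178). The pin is at (285,208) and the knob top at (258,390). Crop c: the column cap is centred at (415,160) and its barb at (425,160), with the beaker at left (155,200) and the jar at right (558,177). Next I cast rays.

```bash
cat > h.py <<'E'
import numpy as np, cv2
from rig import status, viewer, robot
def ray(n,u,v):
    c=viewer.calibration(n); f=192/np.tan(np.radians(c['vfov']/2)); P=c['pose']
    return P[:3,3], P[:3,:3]@np.array([(u-c['cx'])/f,(v-c['cy'])/f,1])
def onz(n,u,v,z):
    o,d=ray(n,u,v); return (o+d*(z-o[2])/d[2])[:2]
def two(a,b):
    (o,d),(p,e)=ray("top",*a),ray("scene",*b); s=np.linalg.lstsq(np.c_[d,-e],p-o,rcond=None)[0]
    A,B=o+d*s[0],p+e*s[1]; return (A+B)/2,np.linalg.norm(A-B)
E
python3 - <<'E'
from h import *
np.set_printoptions(precision=1,suppress=True)
t=cv2.imread("pics/top0.png");s=cv2.imread("pics/scene0.png")
ca=lambda X,Y:(150+(X-2)/5,165+(Y-2)/5); cc=lambda X,Y:(255+(X-2.5)/6,210+(Y-2.5)/6); cb=lambda X,Y:(165+(X-2)/5,110+(Y-2)/5)
print("cap",onz("top",*cc(415,160),168),"barb",onz("top",*cc(425,160),178),"foot",onz("top",*cc(345,187),20))
print("beaker",onz("top",*cc(158,205),45),"jar",onz("top",*cc(558,177),87))
print("knobtop",onz("top",*ca(258,390),150),onz("scene",*cb(90,374),150),two(ca(258,390),cb(90,374)))
print("pin",onz("top",*ca(285,208),100),onz("scene",*cb(249,326),100))
for n,im in(("top",t),("scene",s)):
    h=cv2.cvtColor(im,cv2.COLOR_BGR2HSV); m=((h[...,0]<6)|(h[...,0]>174))&(h[...,1]>200)&(h[...,2]>120)
    k,l,st,c=cv2.connectedComponentsWithStats(m.astype(np.uint8))
    print(n,[(st[i],c[i]) for i in range(1,k) if st[i][4]>12])
# V strips
g=t.astype(int); roi=np.zeros(g.shape[:2],bool); roi[180:206,165:204]=1
m=(g[...,2]>190)&roi; k,l,st,c=cv2.connectedComponentsWithStats(m.astype(np.uint8))
for i in range(1,k):
    if st[i][4]>8:
        ys,xs=np.nonzero(l==i); w=np.array([onz("top",x,y,125) for x,y in zip(xs,ys)]); mu=w.mean(0); e=np.linalg.svd(w-mu)[2][0]
        pr=(w-mu)@e; print("strip",st[i],mu,e,np.degrees(np.arctan2(e[1],e[0])),pr.min(),pr.max())
for p in [(95,170),(165,107),(180,107),(250,172),(98,182),(168,118),(178,120),(246,180)]: print(p,onz("top",*ca(*p),125))
# leg
print("leg",onz("top",*ca(415,120),0),onz("top",*ca(465,120),0),onz("scene",*cb(475,462),0),onz("scene",*cb(432,442),0))
print("post",onz("top",130,237,0), "dropper",onz("scene",*cb(222,130),0))
E
```

```text
cap [ 447.2 -129.1] barb [ 446.5 -130.9] foot [ 445.7 -127.4]
beaker [435.6 -39.7] jar [ 446.4 -207. ]
knobtop [431.3 160.9] [434.4 163.8] (array([431.2, 160.1, 155.6]), np.float64(0.6781951418223371))
pin [526.6 155.1] [531.2 159.8]
top [(array([439, 233,  30,  14, 162], dtype=int32), array([454.4, 239.6])), (array([199, 241,   5,   4,  18], dtype=int32), array([201. , 242.5]))]
scene [(array([445, 379,   6,   5,  19], dtype=int32), array([447.3, 381.2]))]
strip [169 187  14  13  48] [556.2 231. ] [-0.7  0.7] 135.68765710335933 -21.299404391568903 22.5971797501726
strip [187 187  12  13  46] [556.  188.9] [-0.7 -0.7] -135.01276885580336 -20.84154176176756 20.76737979103182
(95, 170) [541.3 248. ]
(165, 107) [573.7 214.3]
(180, 107) [573.8 206.8]
(250, 172) [540.9 170.7]
(98, 182) [535.2 246.2]
(168, 118) [568.1 212.6]
(178, 120) [567.1 207.5]
(246, 180) [536.9 172.5]
leg [592.7  92.2] [593.   63.7] [596.2  67.6] [592.6  93.6]
post [453.6 374.1] dropper [701.9 343.1]
```

```bash
python3 -m creep '[[0,0,0,0,0,0.188],[0,0,0,0,0,0.188],[0,0,0,0,0,0.188],[0,0,0,0,0,0.188],[0,0,0,0,0,0.188],[0,0,0,0,0,0.188],[0,0,0,0,0,0.003]]' 1.0; python3 -m creep '[[-55,20,0,0,0,0],[-55,20,0,0,0,0],[-55,20,0,0,0,0],[-55,20,0,0,0,0],[-55,20,0,0,0,0],[-55,20,0,0,0,0],[-55,20,0,0,0,0],[0,0,0,0,0,0]]'
```

```text
time: 0.98
tcp_pos: [223.4, 474.9, 248.4]
tcp_rot: [0.706, 0.709, -0.0, 0.0]
wrist_force: [-0.6, -0.4, -0.1]
gripper_width: 1.001
grip_force: 0.0
time: 1.98
tcp_pos: [365.8, 87.1, 248.7]
tcp_rot: [0.707, 0.707, -0.0, 0.0]
wrist_force: [-0.2, 0.6, -0.2]
gripper_width: 0.999
grip_force: 0.0
```

```bash
python3 -m creep '[[-54,20,0,0,0,0],[-54,20,0,0,0,0],[-54,20,0,0,0,0],[-54,20.5,0,0,0,0],[0,0,0,0,0,0],[0,0,0,0,0,0]]'
python3 - <<'E'
from h import *
cv2.imwrite("pics/s2.png",cv2.resize(viewer.get_image("scene")[200:330,220:380,::-1],None,fx=4,fy=4,interpolation=cv2.INTER_CUBIC))
E
```

```text
time: 2.72
tcp_pos: [445.5, -123.9, 248.3]
tcp_rot: [0.705, 0.709, 0.0, -0.001]
wrist_force: [0.2, 0.4, -0.3]
gripper_width: 0.999
grip_force: 0.0
```

View pics/s2.png

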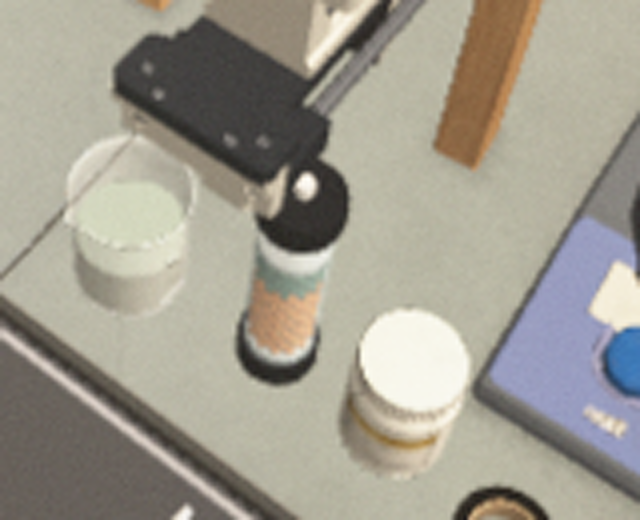

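The gripper hangs over the column in this view, with the barb at crop (306,186), the cap at (303,205) and the foot at (277,350). I'll check the gripper and column positions by ray.

Run:
```python
from h import *
np.set_printoptions(precision=1,suppress=True)
c=viewer.calibration("scene");f=192/np.tan(np.radians(c['vfov']/2));P=np.linalg.inv(c['pose'])
def pr(p):
    q=(P@np.r_[p,1])[:3]; u=np.array([c['cx'],c['cy']])+f*q[:2]/q[2]; return ((u-[220,200])*4+1.5)
t=status.observe(); print(t['tcp_pos'],t['joint_pos'])
for d in [(0,0,-22),(46,0,-22),(-46,0,-22),(65,0,-22),(-65,0,-22)]: print(d,pr(t['tcp_pos']+np.array(d)))
cs=lambda X,Y:(220+(X-1.5)/4,200+(Y-1.5)/4)
print(onz("scene",*cs(303,205),168),onz("scene",*cs(306,186),178),onz("scene",*cs(277,350),8))
print("capproj",pr([446.5,-129,168]))
print(two((255+(425-2.5)/6,210+(160-2.5)/6),cs(306,186)))
```

```text
[ 445.4 -123.5  248.5] [-0.4  0.2  1.7  0.   1.2 -0.4]
(0, 0, -22) [302.8 119. ]
(46, 0, -22) [358.7  54.6]
(-46, 0, -22) [243.2 187.7]
(65, 0, -22) [380.8  29.1]
(-65, 0, -22) [217.5 217.4]
[ 440.6 -133.5] [ 444.6 -131.4] [ 442.5 -132.8]
capproj [302.2 191.5]
(array([ 446.3, -131.1,  175.6]), np.float64(0.976962173672122))
```

```bash
python3 -m creep '[[-7.5,0,0,0,0,0],[0,0,30,0,0,0],[0,0,30,0,0,0],[0,0,28.5,0,0,0],[0,0,0,0,0,0]]'; python3 -m creep '[[0,0,0,0,0,0],[0,0,0,0,0,0],[0,0,0,0,0,0],[0,0,0,0,0,0],[0,0,0,0,0,0],[0,0,0,0,0,0]]' 0.3 35
```

```text
time: 3.4
tcp_pos: [444.7, -131.7, 159.0]
tcp_rot: [0.706, 0.709, -0.001, -0.002]
wrist_force: [0.1, 0.7, 0.2]
gripper_width: 1.0
grip_force: 0.0
time: 4.15
tcp_pos: [446.0, -132.8, 160.3]
tcp_rot: [0.706, 0.708, 0.0, 0.0]
wrist_force: [-0.4, -0.4, 1.2]
gripper_width: 0.471
grip_force: 35.0
```

```bash
python3 -m creep '[[0,0,-15,0,0,0],[0,0,-30,0,0,0],[0,0,-40,0,0,0],[0,0,-30,0,0,0],[0,0,-10,0,0,0],[0,0,0,0,0,0]]'; python3 -m creep '[[25,5,0,0,0,0],[45,8,0,0,0,0],[45,8,0,0,0,0],[45,8,0,0,0,0],[45,8,0,0,0,0],[45,8,0,0,0,0],[45,8,0,0,0,0],[25,4,0,0,0,0]]';python3 -m creep '[[20,0,0,0,0,0],[0,0,0,0,0,0],[0,0,0,0,0,0]]'
python3 - <<'E'
from h import *
a=viewer.get_image("top")[155:275,120:260,::-1];b=viewer.get_image("scene")[60:230,130:330,::-1]
cv2.imwrite("pics/s3.png",np.hstack([cv2.resize(a,(420,360),interpolation=cv2.INTER_CUBIC),cv2.resize(b,(380,323),interpolation=cv2.INTER_CUBIC)[:,:,:] if 0 else cv2.resize(b,(376,360),interpolation=cv2.INTER_CUBIC)]))
E
```

```text
time: 4.9
tcp_pos: [445.6, -132.7, 284.6]
tcp_rot: [0.706, 0.708, -0.0, -0.0]
wrist_force: [0.4, -0.4, -4.7]
gripper_width: 0.47
grip_force: 35.0
time: 5.9
tcp_pos: [501.1, 189.4, 282.7]
tcp_rot: [0.705, 0.709, -0.002, -0.001]
wrist_force: [0.7, -0.4, -3.8]
gripper_width: 0.469
grip_force: 35.0
time: 6.28
tcp_pos: [501.6, 206.6, 284.7]
tcp_rot: [0.706, 0.708, -0.001, -0.0]
wrist_force: [0.4, 0.9, -3.8]
gripper_width: 0.473
grip_force: 35.0
```

View pics/s3.png

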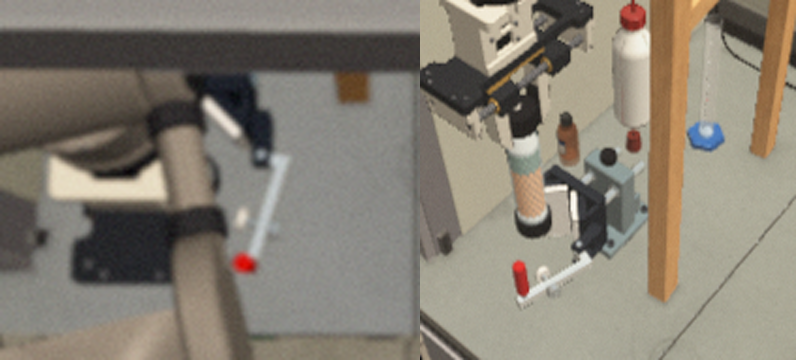

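The column hangs upright in the gripper in front of the V (scene half, foot at (533,222)). The arm is open, with the knob at (245,263) in the top half. Next I lower it.

```bash
python3 -m creep '[[2,0,20,0,0,0],[0,0,35,0,0,0],[0,0,35,0,0,0],[0,0,25,0,0,0],[0,0,5,0,0,0],[0,0,0,0,0,0]]'; python3 -m creep '[[0,0,2,0,0,0],[0,0,1,0,0,0],[0,0,0,0,0,0],[0,0,0,0,0,0]]'
```

```text
time: 7.12
tcp_pos: [502.3, 209.1, 165.9]
tcp_rot: [0.706, 0.708, 0.0, 0.0]
wrist_force: [0.1, -0.6, -3.6]
gripper_width: 0.47
grip_force: 35.0
time: 7.62
tcp_pos: [501.9, 209.5, 162.4]
tcp_rot: [0.706, 0.708, 0.0, 0.0]
wrist_force: [-0.1, 0.2, -4.7]
gripper_width: 0.47
grip_force: 35.0
```

```bash
for i in 1 2; do python3 -m creep '[[0,0,1,0,0,0],[0,0,0,0,0,0],[0,0,0,0,0,0]]' | egrep 'tcp_pos|force'; done; python3 -m creep '[[0,0,0.5,0,0,0],[0,0,0,0,0,0],[0,0,0,0,0,0]]' | egrep 'tcp_pos|force'
```

```text
tcp_pos: [501.8, 209.4, 161.2]
wrist_force: [0.4, -0.7, -3.9]
grip_force: 35.0
tcp_pos: [501.9, 209.4, 160.3]
wrist_force: [0.5, 0.5, -3.6]
grip_force: 35.0
tcp_pos: [502.1, 209.5, 160.3]
wrist_force: [-0.7, -0.8, 5.0]
grip_force: 35.0
```

```bash
python3 -m creep '[[0,0,-0.3,0,0,0],[0,8,0,0,0,0],[0,8,0,0,0,0],[0,8,0,0,0,0],[0,6,0,0,0,0],[0,3,0,0,0,0],[0,0,0,0,0,0],[0,0,0,0,0,0]]'; python3 -m creep '[[0,2,0,0,0,0],[0,1,0,0,0,0],[0,0,0,0,0,0],[0,0,0,0,0,0]]'| egrep 'tcp_pos|force'; python3 -m creep '[[0,1,0,0,0,0],[0,0,0,0,0,0],[0,0,0,0,0,0]]'| egrep 'tcp_pos|wr'
```

```text
time: 9.75
tcp_pos: [534.6, 209.6, 160.2]
tcp_rot: [0.706, 0.708, -0.0, -0.0]
wrist_force: [-1.3, -0.2, 4.7]
gripper_width: 0.474
grip_force: 35.0
tcp_pos: [537.3, 209.6, 160.3]
wrist_force: [-3.0, -0.9, 6.5]
grip_force: 35.0
tcp_pos: [538.3, 209.6, 160.2]
wrist_force: [-2.7, -0.3, 5.8]
```

```bash
python3 -m creep '[[0,0,-0.4,0,0,0],[0,0,0,0,0,0],[0,0,0,0,0,0]]'| egrep 'tcp_pos|wr'; for i in 1 2 3; do python3 -m creep '[[0,1,0,0,0,0],[0,0,0,0,0,0],[0,0,0,0,0,0]]'| egrep 'tcp_pos|wr'; done
```

```text
tcp_pos: [538.6, 209.5, 160.3]
wrist_force: [-2.3, 0.8, 3.1]
tcp_pos: [539.8, 209.5, 160.3]
wrist_force: [-0.4, 0.3, 2.0]
tcp_pos: [540.9, 209.5, 160.3]
wrist_force: [-0.9, -0.4, -0.3]
tcp_pos: [541.9, 209.5, 160.3]
wrist_force: [0.1, -0.1, -0.7]
```

```bash
for i in 1 2 3; do python3 -m creep '[[0,1,0,0,0,0],[0,0,0,0,0,0],[0,0,0,0,0,0]]'| egrep 'tcp_pos|wr'; done
```

```text
tcp_pos: [542.9, 209.5, 160.3]
wrist_force: [-1.0, 0.1, -1.3]
tcp_pos: [543.5, 209.4, 160.3]
wrist_force: [-3.1, -0.1, -1.4]
tcp_pos: [543.8, 209.2, 160.3]
wrist_force: [-4.6, -1.8, 0.9]
```

```bash
for i in 1 2; do python3 -m creep '[[-0.3,0.3,0,0,0,0],[0,0,0,0,0,0],[0,0,0,0,0,0]]'| egrep 'tcp_pos|wr'; python3 -m creep '[[0,0,0,0,0,0]]'| egrep 'tcp_pos|wr'; done
```

```text
tcp_pos: [544.1, 209.0, 160.3]
wrist_force: [-5.5, -1.9, 2.0]
tcp_pos: [544.1, 209.0, 160.3]
wrist_force: [-6.1, -1.6, 1.0]
tcp_pos: [544.1, 209.0, 160.3]
wrist_force: [-7.5, -0.7, 1.2]
tcp_pos: [544.1, 209.0, 160.3]
wrist_force: [-6.9, -0.7, 1.1]
```

```bash
python3 -m creep '[[-0.2,0.2,0,0,0,0],[0,0,0,0,0,0],[0,0,0,0,0,0]]'| egrep 'tcp_pos|wr'; python3 -m creep '[[0,0,0,0,0,0],[0,0,0,0,0,0]]'| egrep 'tcp_pos|wr'; python3 -m creep '[[0,0,0,0,0,0],[0,0,0,0,0,0]]'| egrep 'tcp_pos|tcp_rot|wr'
```

```text
tcp_pos: [544.1, 209.0, 160.3]
wrist_force: [-7.0, -0.5, 1.3]
tcp_pos: [544.1, 209.0, 160.3]
wrist_force: [-8.2, -0.4, 1.2]
tcp_pos: [544.1, 209.0, 160.3]
tcp_rot: [0.706, 0.708, -0.001, -0.001]
wrist_force: [-7.8, 0.5, 1.8]
```

```bash
python3 -m creep '[[0,0,0,0,0,0],[0,0,0,0,0,0],[0,0,0,0,0,0],[0,0,0,0,0,0],[0,0,0,0,0,0],[0,0,0,0,0,0]]'| egrep 'tcp_pos|wr'; python3 -m creep '[[0,0,0,0,0,0],[0,0,0,0,0,0],[0,0,0,0,0,0],[0,0,0,0,0,0]]' 1.0; python3 -m creep '[[0,0,-30,0,0,0],[0,0,-60,0,0,0],[0,0,-50,0,0,0],[0,0,0,0,0,0]]'
```

```text
tcp_pos: [544.1, 209.0, 160.3]
wrist_force: [-7.2, 0.0, 1.4]
time: 16.38
tcp_pos: [545.9, 208.7, 160.6]
tcp_rot: [0.706, 0.708, 0.0, 0.0]
wrist_force: [0.1, -0.2, 0.2]
gripper_width: 0.856
grip_force: 0.0
time: 16.88
tcp_pos: [547.3, 209.2, 305.3]
tcp_rot: [0.706, 0.708, 0.004, 0.003]
wrist_force: [-0.6, 0.4, -0.3]
gripper_width: 1.002
grip_force: 0.0
```

```bash
python3 -m creep '[[-25,-39,0,0,0,0],[-25,-39,0,0,0,0],[-25,-38,0,0,0,0],[0,0,0,0,0,0],[0,0,0,0,0,0],[0,0,0,0,0,0]]' 0.0 20
python3 - <<'E'
from h import *
np.set_printoptions(precision=1,suppress=True)
o=status.observe();print(o['tcp_pos'],o['joint_pos'])
a=viewer.get_image("top")[:,:,::-1];b=viewer.get_image("scene")[:,:,::-1]
cv2.imwrite("pics/s4.png",np.hstack([cv2.resize(a[165:265,150:260],(396,360),interpolation=cv2.INTER_CUBIC),cv2.resize(b[110:215,165:275],(396,378),interpolation=cv2.INTER_CUBIC)[:360]]))
E
```

```text
time: 17.62
tcp_pos: [430.6, 133.8, 300.0]
tcp_rot: [0.706, 0.708, -0.0, -0.0]
wrist_force: [0.8, 0.1, -0.0]
gripper_width: 0.398
grip_force: 0.0
[430.6 133.8 300. ] [0.1 0.2 1.6 0.  1.4 0.1]
```

View pics/s4.png

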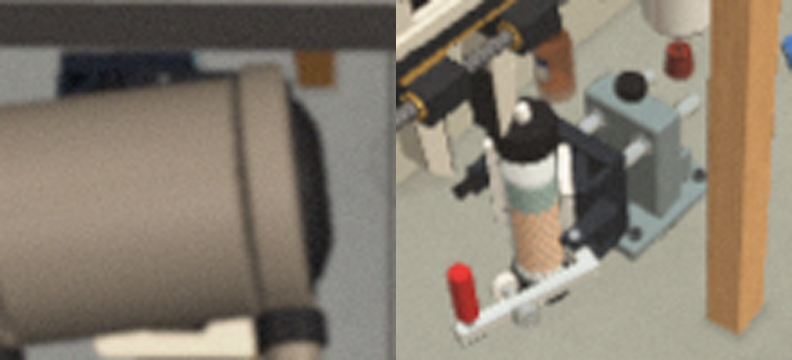

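The column stands upright in the V, and the knob, at right-half (461,290), is untouched. Next I go down behind it.

```bash
python3 -m creep '[[-3,0,30,0,0,0.07],[0,0,45,0,0,0],[0,0,45,0,0,0],[0,0,35,0,0,0],[0,0,8,0,0,0],[0,0,0,0,0,0],[0,0,0,0,0,0]]'; python3 -m creep '[[4,0,0,0,0,0],[4,0,0,0,0,0],[0,0,0,0,0,0],[0,0,0,0,0,0]]'; python3 -m creep '[[2,0,0,0,0,0],[0,0,0,0,0,0],[0,0,0,0,0,0]]'
```

```text
time: 18.6
tcp_pos: [430.9, 130.6, 138.7]
tcp_rot: [0.73, 0.683, 0.001, 0.001]
wrist_force: [-1.2, 0.2, 0.6]
gripper_width: 0.002
grip_force: 0.0
time: 19.1
tcp_pos: [430.4, 138.4, 137.5]
tcp_rot: [0.73, 0.683, 0.0, 0.0]
wrist_force: [0.4, 0.9, 0.0]
gripper_width: 0.005
grip_force: 0.0
time: 19.48
tcp_pos: [430.5, 140.4, 137.4]
tcp_rot: [0.73, 0.683, 0.0, -0.0]
wrist_force: [0.8, 0.1, -1.4]
gripper_width: 0.002
grip_force: 0.0
```

```bash
python3 -m creep '[[2,0,0,0,0,0],[0,0,0,0,0,0]]'|egrep 'pos|wr'; python3 -m creep '[[2,0,0,0,0,0],[0,0,0,0,0,0]]'|egrep 'pos|wr';python3 -m creep '[[2,0,0,0,0,0],[0,0,0,0,0,0]]'|egrep 'pos|wr'
```

```text
tcp_pos: [430.7, 142.5, 137.4]
wrist_force: [-0.1, -0.2, -1.5]
tcp_pos: [430.8, 144.5, 137.4]
wrist_force: [-0.5, 0.2, 0.3]
tcp_pos: [430.8, 145.9, 137.4]
wrist_force: [-1.5, -4.4, 1.4]
```

```bash
python3 -m creep '[[9.4,-1.2,0,0,0,0.1],[9.4,-1.2,0,0,0,0.1],[9.4,-1.2,0,0,0,0.1],[0,0,0,0,0,0]]'; python3 -m creep '[[9.4,-1.2,0,0,0,0.1],[9.4,-1.2,0,0,0,0.1],[9.4,-1.2,0,0,0,0.1],[9.4,-1.2,0,0,0,0.1],[0,0,0,0,0,0]]'
python3 - <<'E'
from h import *
b=viewer.get_image("scene")[:,:,::-1]
cv2.imwrite("pics/s5.png",cv2.resize(b[100:225,140:280],(560,500),interpolation=cv2.INTER_CUBIC))
E
```

```text
time: 20.72
tcp_pos: [432.3, 174.9, 137.4]
tcp_rot: [0.824, 0.567, 0.0, 0.0]
wrist_force: [0.1, -1.2, -0.5]
gripper_width: 0.004
grip_force: 0.7
time: 21.35
tcp_pos: [446.5, 209.4, 137.3]
tcp_rot: [0.92, 0.392, -0.0, -0.0]
wrist_force: [0.4, -2.4, 0.6]
gripper_width: 0.007
grip_force: 0.6
```

View pics/s5.png

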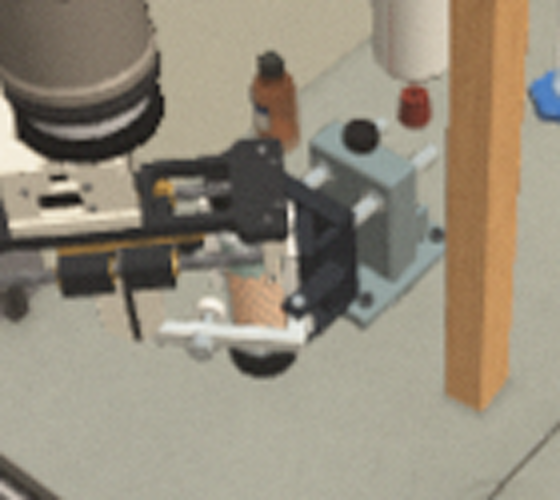

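The bar has swung about halfway, with its free end at (165,330), and the column still stands in the V. I continue.

```bash
python3 -m creep '[[9.4,-1.2,0,0,0,0.1],[9.4,-1.2,0,0,0,0.1],[9.4,-1.2,0,0,0,0.1],[9.4,-1.2,0,0,0,0.1],[0,0,0,0,0,0]]';python3 -m creep '[[4.7,-0.7,0,0,0,0.05],[0,0,0,0,0,0]]'; python3 -m creep '[[4.7,-0.7,0,0,0,0.05],[0,0,0,0,0,0]]'
```

```text
time: 22.02
tcp_pos: [472.8, 235.9, 137.2]
tcp_rot: [0.979, 0.202, -0.0, -0.0]
wrist_force: [0.1, -1.9, 0.0]
gripper_width: 0.003
grip_force: 0.8
time: 22.28
tcp_pos: [476.3, 238.2, 137.2]
tcp_rot: [0.984, 0.177, -0.001, -0.0]
wrist_force: [-3.6, -3.5, 1.3]
gripper_width: 0.0
grip_force: 2.2
time: 22.52
tcp_pos: [480.4, 240.6, 137.2]
tcp_rot: [0.988, 0.153, -0.001, -0.0]
wrist_force: [-4.1, -3.9, 1.0]
gripper_width: 0.005
grip_force: 2.3
```

```bash
for i in 1 2; do python3 -m creep '[[2.8,-0.4,0,0,0,0.03],[0,0,0,0,0,0]]'|egrep 'pos|wr'; done; python3 -m creep '[[2.8,-0.4,0,0,0,0.03],[0,0,0,0,0,0],[0,0,0,0,0,0]]'|egrep 'pos|wr'
```

```text
tcp_pos: [482.7, 241.7, 137.2]
wrist_force: [-6.1, -3.3, 2.5]
tcp_pos: [485.1, 242.9, 137.2]
wrist_force: [-6.2, -3.5, 3.2]
tcp_pos: [487.4, 244.0, 137.2]
wrist_force: [-6.8, -3.1, 2.5]
```

```bash
for i in 1 2 3; do python3 -m creep '[[1.5,-0.1,0,0,0,0.01],[0,0,0,0,0,0],[0,0,0,0,0,0]]'|egrep 'pos|wr'; done
```

```text
tcp_pos: [488.6, 244.5, 137.2]
wrist_force: [-7.4, -3.4, 3.7]
tcp_pos: [489.5, 244.8, 137.1]
wrist_force: [-9.4, -2.5, 5.6]
tcp_pos: [489.7, 245.0, 137.1]
wrist_force: [-14.2, -4.3, 8.2]
```

```bash
python3 -m creep '[[1,0,0,0,0,0],[0,0,0,0,0,0],[0,0,0,0,0,0]]'|egrep 'pos|wr'; python3 -m creep '[[-4,0,0,0,0,0],[-15,0,0,0,0,0],[-30,0,0,0,0,0],[0,0,0,0,0,0]]'; python3 -m creep '[[-30,0,-40,0,0,0],[0,0,-60,0,0,0],[0,0,-60,0,0,0],[-50,0,0,0,0,0],[-50,0,0,0,0,0],[0,0,0,0,0,0]]'
python3 - <<'E'
from h import *
a=viewer.get_image("top")[:,:,::-1];b=viewer.get_image("scene")[:,:,::-1]
cv2.imwrite("pics/s6.png",np.hstack([cv2.resize(a[165:265,150:260],(396,360),interpolation=cv2.INTER_CUBIC),cv2.resize(b[110:215,165:275],(396,378),interpolation=cv2.INTER_CUBIC)[:360]]))
E
```

```text
tcp_pos: [489.8, 245.0, 137.0]
wrist_force: [-18.0, -3.7, 10.5]
time: 25.4
tcp_pos: [445.0, 236.8, 137.6]
tcp_rot: [0.996, 0.093, 0.0, -0.0]
wrist_force: [0.6, -0.2, -0.8]
gripper_width: 0.001
grip_force: 0.0
time: 26.15
tcp_pos: [316.9, 212.9, 298.2]
tcp_rot: [0.996, 0.093, 0.001, -0.001]
wrist_force: [0.4, 0.1, 0.3]
gripper_width: 0.005
grip_force: 0.0
```

View pics/s6.png

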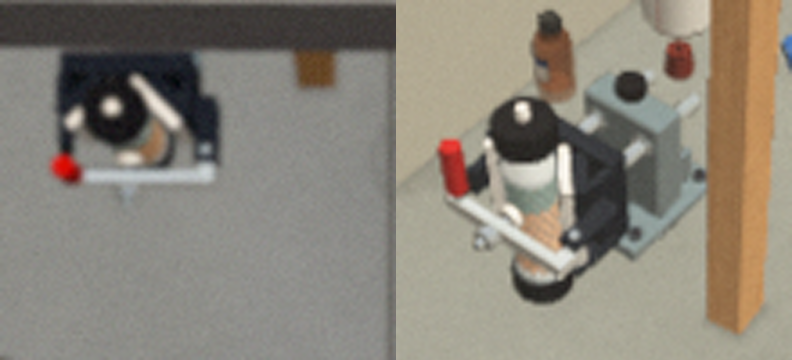

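The bar lies straight across the column with the knob at (65,167), at its stop. The column is upright in both V faces and the gripper is clear, so I hand in.

```bash
python3 -m creep '[[0,0,0,0,0,0],[0,0,0,0,0,0]]'|grep time; python3 -c "
from rig import robot
print(robot.finish_job())"
```

```text
time: 26.5
the job is handed in; nothing more can be done
None
```

The column is seated on both V faces (held at about 7–8 N for over a second before release), the retaining arm is shut on its stop, the robot is clear, and the job was handed in at 26.5 s; no verdict was returned.

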